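Eject an end cap and trap it on the lane

ROBOT

A 6-joint arm with a two-finger parallel gripper is mounted at the origin on the work surface. World frame = base frame: x ahead of the robot, y to its left, z up, the work surface at z = 0. Lengths are in m, angles in rad, forces in N, time in s.
With the tool pointing down it reaches from about 0.425 to 1.125 m from the base axis. Payload 14.9 kg.
Tool frame: the origin (TCP) lies midway between the tips of the shut fingers; the grasp point (between the pads) lies 19 mm behind it; x points along the fingers, z is the direction in which the jaws open and shut, and the axes are right-handed (so a half turn about x gives the same grasp; the last joint's range is limited). The gripper opens to 91 mm and grips with 3 to 60 N. Pads are 32 mm wide; open, the fingers measure 118 mm over their backs; the gripper's body (76 mm by 178 mm) begins 60 mm behind the grasp point.
Start: joints at [1.254, 0.379, 1.734, -0, 1.028, -0.033], TCP at [0.196, 0.672, 0.214] pointing down, gripper open.
Joint ranges: [-2.77, 2.77], [-0.74, 2.19], [0, 2.66], [-1.06, 4.2], [0.31, 2.87], [-3.08, 3.08]. Speed limits (rad/s): [1.89, 1.89, 2.39, 3.14, 3.14, 3.14].

INTERFACE

Orientations are given as a rotation vector (axis times angle).
In Python, from station import get_state, capture, calibration, job_done gives the robot as it stands.
- The arm moves only by the tool drive_tool, never from a script. Its argument "series" is a list of rows, each a list of 3 entries, a list of its own where there are three numbers: the shift along the tool's x, y, z in m, then the turn, a rotation vector about the tool's x, y, z in degrees, then the closure, from 0 (fully open) to 1 (shut). A call has 1 to 12 rows; each row shifts and turns the commanded pose from where the row before left it, along the tool's axes as they then stand; what a row does not reach is not made up. A row lasts 1/10 s, in which the tool goes at most 50 mm and 8.59 degrees, less where a joint would pass 70% of its speed; a pose out of reach is approached as far as the arm can. A call with a gripper value outside its range is refused whole. The fingers move at their own pace and stop on an object; the grip force is fixed at half the most. Time passes only in rows, so rows that do not move let the fingers close. It gives the time, the measured TCP pose, the force and the opening at its end, in the units of the state.
- get_state(): the state, without advancing time (a new reading comes with each control period).
- capture(name): name is "scene" or "top" or "wrist"; returns (picture, depth): 420x560x3 uint8, red, green, blue; 420x560 float32, m along the optical axis (not along the pixel's ray), 0 where there is no reading.
- calibration(name): a dict with "camera_matrix" (3x3 intrinsics, pixels), "position" and "attitude" of the camera in the world. Camera axes: x right, y down, z forward; pixel columns grow to the right and rows downward; lengths in m; the calibration is good to about 2 mm. The wrist camera is an equidistant fisheye: a pixel r from the principal point sees the ray r / f radians off the axis. A picture is of the moment at which its call begins: read the wrist's pose just before it. calibration takes no time and is no camera call; for the wrist camera it gives the pose at the moment of the call.
- job_done(): hands the job in, once; it reports no verdict.
The state is a dict: "time_s": time; "joint_pos": joint angles; "joint_vel": joint speeds; "joint_efforts": joint torques, N m; "eef_pos": TCP position; "orientation": TCP orientation; "ft_force": force on the tool from outside, world axes, zero at the start; "moment": the same for the moment, N m; "gripper_width": opening from 0.0 (shut) to 1.0 (fully open).
Only numpy, scipy, OpenCV 4.12 (cv2) and the standard library are available. Lean on these libraries where they do the work, as an engineer would, in place of code of your own. Each camera call takes 0.05 s, during which the arm holds its last target. There are 200 camera calls.

TASK

On the small ejector jig, press the red button down with one finger so that the spring pops the orange end cap out of its nest, and with the other finger, already reaching into the lane beside the button, trap the cap on the yellow stretch before it runs off into the green tray. Do not pick up or lift the cap, and leave the white cap, the tape roll and the screwdriver alone. Finish while holding: the program ends with one finger still keeping the button down and the other still stopping the cap, which is at rest on the lane.

Things in the scene. Friction and masses are not known exactly. Their poses are not given: they have to be found in the camera images.
- jig: Spring ejector jig on a grey base plate 277 x 130 x 12 mm, fixed. Origin at table level, midway between the button's axis and the trap point; x is the way the cap is shot along the lane, z up. In this frame (mm): button axis at (0, -30); lane centre line y = 30, floor 30 high, x = -120 to 35. Blue block and steel spring tube beyond x = -120, at most 57 high. Black button housing 42 x 36, 36 high.
- eject (a joint): Travel of the red button, m: 0 up, 0.012 fully down (hold it at least 0.008 down). It springs back; about 2.5 N to start, 5 N fully down, plus up to 2.5 N of rubbing. A steel gate tooth in front of the cap sinks with it; after about 7 mm of travel the cap is let go and a spring plunger drives it down the lane with about 2 N, off the end in about 0.6 s unless stopped.
- button_top (a point): Centre of the flat top of the red round button (30 mm diameter), 52 mm above the table when up, 40 mm when fully down; moves with the button.
- trap_point (a point): On the lane floor (30 mm above the table) straight across from the button, 60 mm from its axis, at (0, 30) in the jig frame. A finger here with its tip 8 to 20 mm above the floor stops the cap, which the plunger goes on pressing against it. A fingertip level with one on the fully pressed button is 10 mm above the lane floor, 4 mm above the guide rails (6 mm high, 31 mm apart).
- lane_end (a point): Open end of the lane, on its floor, 30 mm above the table, at (35, 30) mm in the jig frame. The yellow stretch runs from 5 to 100 mm before it. Beyond it lies the green catch tray, 22 mm high, in which the cap must not land.
- endcap: Orange plastic rail end cap, a block 30 mm along the lane x 28 mm wide x 28 mm tall, about 50 g, loose. Origin at the centre of its underside, x along the lane. Starts in the nest at (-80, 30, 30) mm in the jig frame, between blue cheeks 52 mm high, 6 mm thick, from x = -100 to -70.
- sparecap: White end cap of the same size standing loose on the jig's base plate near the nest, on the button's side. Origin at the centre of its underside. Leave alone.
- tape: Red roll of edging tape lying flat on the table, 84 mm diameter, 24 mm tall. Origin at the centre of its underside. Leave alone.
- driver: Screwdriver 160 mm long lying on the table on the button's side of the jig. Leave alone.
Not all that is in view belongs to the job. What is meant by the endcap is not pink, and is the larger of those in its own colour.

How it is judged:
On the way, in this order (a step that is already met when the one before it is completed fails the run):
1. a finger starts to press the red button (value of joint eject above 0.003 m and contact force between the fingers and eject above 0.3 N).
2. the cap has popped out and is stopped on the yellow stretch by a finger while the button is held down (x of endcap in the frame of jig between -0.05 and 0.013 m and contact force between the fingers and endcap above 0.2 N and value of joint eject above 0.008 m and contact force between the fingers and eject above 0.5 N), for 0.3 s.
At the end, for the whole second after the job is handed in: A finger holds the button at least 8 mm down (over 0.5 N); a finger presses on the cap (over 0.2 N), which lies flat and still on the lane (height within 5 mm, sideways 8 mm, tilt 0.15 rad, 0.02 m/s) with its centre from 50 mm before to 13 mm past the trap point, on the yellow (all of step 2 and y of endcap in the frame of jig between 0.022 and 0.038 m and z of endcap in the frame of jig between 0.026 and 0.035 m and angle between endcap's own z axis and vertical below 0.15 rad and linear speed of endcap below 0.02 m/s); the arm keeps its last pose, push and grip.
It fails at once if the orange cap is lifted off the lane (12 mm) (z of endcap in the frame of jig above 0.042 m).
It fails at once if the orange cap runs off the lane (x of endcap in the frame of jig above 0.03 m or z of endcap in the frame of jig below 0.02 m).
It fails at once if the white cap is disturbed (moved 15 mm) (distance of sparecap from where it was at the start of the episode above 0.015 m).
It fails at once if the tape roll is disturbed (moved 15 mm) (distance of tape from where it was at the start of the episode above 0.015 m).
It fails at once if the screwdriver is disturbed (moved 15 mm) (distance of driver from where it was at the start of the episode above 0.015 m).
It also fails if it takes over 29 s, if anything falls off the work surface, if the arm or the gripper's body presses on something with over 40 N, if the wrist force passes 120 N, or if a joint passes its speed limit or range.

## Working session

There is one attempt and no reset: what is moved stays moved. The work goes in short steps, Python scripts to look and compute and a tool call to move; the robot and the scene stay as the last step left them, time stands still between calls to the robot, and variables do not carry over. Pictures are saved under pics/ and viewed, about 8 in all and at most 12, crops included, and the job is handed in when it is done.

Besides the shell and the picture viewer there is one more tool, called after ">>>" by a JSON object that holds its "op" and its "data", one argument or row to a line. drive_tool: Moves the arm, as the interface text tells. Its arguments: {"type":"object","properties":{"series":{"type":"array","items":{"type":"array"}}},"required":["series"]}

```bash
mkdir -p pics; ls
python3 - <<'E'
from station import *
import cv2
s=get_state();print({k:s[k] for k in('time_s','eef_pos','orientation','ft_force','gripper_width')})
for n in('scene','top'):
    p,d=capture(n);cv2.imwrite(f'pics/{n}0.png',p[:,:,::-1]);c=calibration(n);print(n,c)
E
```

```text
pics
{'time_s': 0.0, 'eef_pos': array([0.19589975, 0.67162154, 0.21330264]), 'orientation': array([-0.99826085,  1.33110824,  0.9972339 ]), 'ft_force': array([0.63863233, 0.24686462, 0.04997565]), 'gripper_width': 0.9978188257746855}
scene {'camera_matrix': array([[445.39739393,   0.        , 275.4725622 ],
       [  0.        , 445.39739393, 213.11069822],
       [  0.        ,   0.        ,   1.        ]]), 'position': array([ 0.95950905, -0.22012861,  0.67405302]), 'attitude': array([-2.30819469, -1.15604856,  0.35253913])}
top {'camera_matrix': array([[509.20034777,   0.        , 274.2323515 ],
       [  0.        , 509.20034777, 206.55107635],
       [  0.        ,   0.        ,   1.        ]]), 'position': array([0.55969846, 0.02960335, 0.92908951]), 'attitude': array([-2.1928319 ,  2.21023897, -0.10023094])}
```

View pics/top0.png

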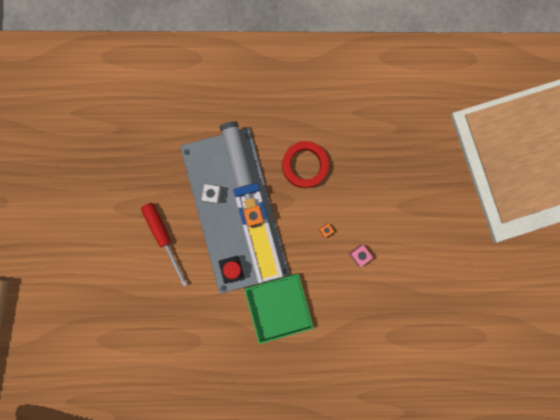

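View pics/scene0.png

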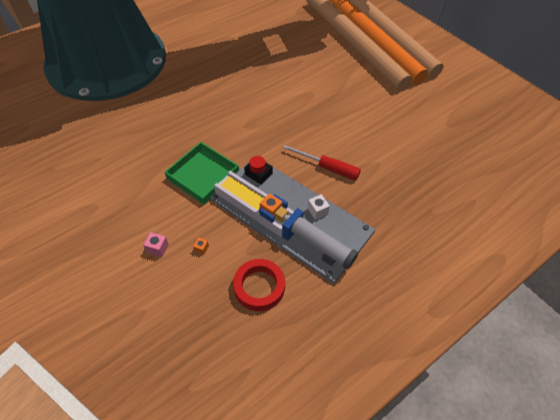

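Top view: the jig is centred at about (240,215), with the red button at (232,270), yellow lane at (264,250) and green tray at (280,308). These could be taken for the end cap:
- Orange block in the nest at (253,215).
- Small orange block at (327,230).
- Pink block at (362,256).
- White cap at (211,193).

I choose (253,215): it is orange, the larger of the two, and in the nest. Next I measure and check it in a crop.

```bash
cat > h.py <<'E'
import cv2,numpy as np
from station import *
from scipy.spatial.transform import Rotation as R
def ray(n,uv,z):
    c=calibration(n);K=c['camera_matrix'];d=R.from_rotvec(c['attitude']).apply(np.linalg.inv(K)@[uv[0],uv[1],1]);p=c['position']
    return p+d*(z-p[2])/d[2]
def line(n,uv):
    c=calibration(n);d=R.from_rotvec(c['attitude']).apply(np.linalg.inv(c['camera_matrix'])@[uv[0],uv[1],1]);return c['position'],d/np.linalg.norm(d)
def tri(a,b):
    (p,d),(q,e)=line('top',a),line('scene',b)
    s=np.linalg.lstsq(np.c_[d,-e],q-p,rcond=None)[0];x,y=p+d*s[0],q+e*s[1];return (x+y)/2,np.linalg.norm(x-y)
def blob(img,lo,hi,box):
    h=cv2.cvtColor(img,cv2.COLOR_BGR2HSV);m=cv2.inRange(h,lo,hi);k=np.zeros_like(m);x0,y0,x1,y1=box;k[y0:y1,x0:x1]=m[y0:y1,x0:x1]
    cs,_=cv2.findContours(k,cv2.RETR_EXTERNAL,cv2.CHAIN_APPROX_NONE);return max(cs,key=cv2.contourArea)
E
python3 - <<'E'
from h import *
T=cv2.imread('pics/top0.png');S=cv2.imread('pics/scene0.png')
def cen(c): m=cv2.moments(c);return np.array([m['m10'],m['m01']])/m['m00']
yt=blob(T,(22,150,120),(32,255,255),(235,210,300,290));ys=blob(S,(22,150,120),(32,255,255),(210,165,270,220))
for z in(.03,): 
    r=cv2.minAreaRect(yt);b=np.array([ray('top',p,z)[:2] for p in cv2.boxPoints(r)]);print('yellow',r,b.round(4).tolist(),np.linalg.norm(b-np.roll(b,1,0),axis=1))
rt=blob(T,(0,170,150),(6,255,255),(215,255,250,285));rs=blob(S,(0,170,100),(6,255,255),(240,150,275,180))
et=cv2.fitEllipse(rt);print('button',et,cv2.boundingRect(rt),ray('top',et[0],.052)); print(cv2.boundingRect(rs),cen(rs),ray('scene',(257,161),.052),tri(et[0],(257,161)))
ot=blob(T,(5,170,120),(14,255,255),(240,200,268,230));ro=cv2.minAreaRect(ot);print('cap',ro,ray('top',ro[0],.058))
wt=blob(T,(0,0,190),(180,40,255),(198,180,225,206));print('white',ray('top',cen(wt),.07-.03))
ct=cv2.resize(T[110:350,130:350],None,fx=3,fy=3,interpolation=2)[:600]
cs=cv2.resize(S[140:280,150:390],None,fx=3,fy=3,interpolation=2)
cv2.imwrite('pics/c1.png',cv2.resize(T[175:300,195:300],None,fx=4.7,fy=4.7,interpolation=2));cv2.imwrite('pics/c2.png',cs)
E
```

```text
yellow ((262.357666015625, 250.31153869628906), (52.00954055786133, 15.08539867401123), 74.74488067626953) [[0.5813, 0.0514], [0.5881, 0.0257], [0.4998, 0.0024], [0.4932, 0.028]] [0.09118893 0.02658494 0.0913028  0.02643671]
button ((231.31979370117188, 269.5997009277344), (15.288747787475586, 15.5335054397583), 138.20208740234375) (224, 262, 16, 16) [0.50859384 0.08018968 0.052     ]
(250, 156, 16, 12) [257.09386282 161.52948255] [0.50768012 0.0790576  0.052     ] (array([0.50822103, 0.07956571, 0.05222505]), np.float64(0.0014451009335684718))
cap ((253.0094451904297, 215.7830047607422), (17.71950912475586, 15.247020721435547), 74.05460357666016) [0.60010152 0.04249813 0.058     ]
white [0.64093787 0.11787396 0.04      ]
```

View pics/c1.png

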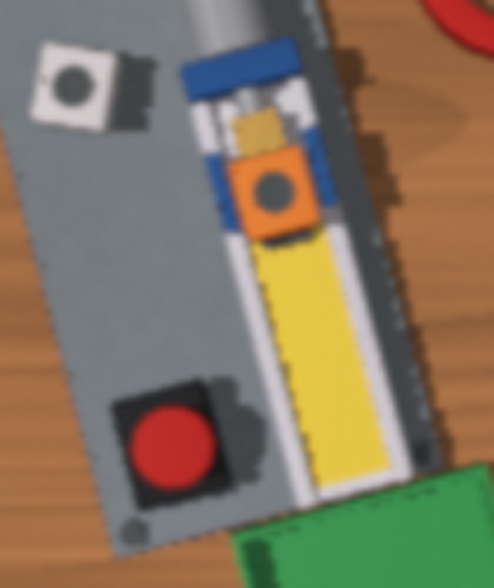

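View pics/c2.png

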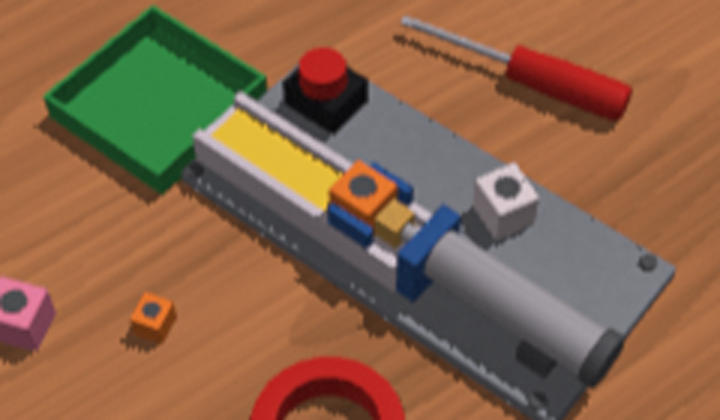

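The crop confirms it: the large orange cap sits in the nest at (275,190) with the brass plunger behind it, and button, lane and tray are as described. Positions agree to about 2 mm. Next I work out the move.

```bash
cat > plan.py <<'E'
from h import *
jx=np.array([-.967,-.255,0]);jx/=np.linalg.norm(jx);jy=np.cross([0,0,1],jx)
B=np.array([.5083,.0797,.052]);cen=B+.030*jy
s=get_state();Rm=R.from_rotvec(s['orientation'])
for sg in(1,-1):
    z=sg*jy;x=np.array([0,0,-1.]);Rt=R.from_matrix(np.c_[x,np.cross(z,x),z])
    print(sg,'turn deg (tool)',(Rm.inv()*Rt).as_rotvec(True).round(2))
for h in(.21,.08):
    g=np.array([cen[0],cen[1],h]);print('shift tool',h,Rm.inv().apply(g-s['eef_pos']).round(4))
print(g,'t',s['time_s'],s['eef_pos'].round(4),s['ft_force'].round(2),s['gripper_width'],s['joint_pos'].round(3)); print(Rm.as_matrix().round(3))
d=s['eef_pos']-cen;print('tcp in jig from centre',(d@jx).round(4),(d@jy).round(4))
E
python3 plan.py
```

```text
1 turn deg (tool) [ 1.4896e+02 -2.0000e-02  7.0000e-02]
-1 turn deg (tool) [-3.104e+01 -5.000e-02 -2.000e-02]
shift tool 0.21 [ 0.0038 -0.4811 -0.5065]
shift tool 0.08 [ 0.1338 -0.4811 -0.5064]
[0.51594956 0.05069165 0.08      ] t 0.1 [0.1959 0.6717 0.2134] [-0.44  0.74 -0.62] 1.0012090035728864 [ 1.254  0.379  1.735  0.     1.029 -0.033]
[[-0.    -0.96   0.28 ]
 [-0.001  0.28   0.96 ]
 [-1.     0.    -0.001]]
tcp in jig from centre 0.1511 -0.6821
```

>>> {"op": "drive_tool", "data": {
  "series": [
    [[0,-0.03,-0.032],[0,0,0],0.49],
    [[0,-0.03,-0.032],[0,0,0],0.49],
    [[0,-0.03,-0.032],[0,0,0],0.49],
    [[0,-0.03,-0.032],[0,0,0],0.49],
    [[0,-0.03,-0.032],[0,0,0],0.49],
    [[0,-0.03,-0.032],[0,0,0],0.49],
    [[0,-0.03,-0.032],[0,0,0],0.49],
    [[0,-0.03,-0.032],[0,0,0],0.49],
    [[0,-0.03,-0.032],[0,0,0],0.49],
    [[0,-0.03,-0.032],[0,0,0],0.49],
    [[0,-0.03,-0.032],[0,0,0],0.49],
    [[0,-0.03,-0.032],[0,0,0],0.49]
  ]
}}

```text
time_s: 1.3
eef_pos: [0.4344, 0.2008, 0.214]
orientation: [-0.998, 1.33, 0.998]
ft_force: [0.7, -0.0, -0.5]
gripper_width: 0.508
```

>>> {"op": "drive_tool", "data": {
  "series": [
    [[0,-0.03,-0.03],[0,0,0],0.49],
    [[0,-0.03,-0.03],[0,0,0],0.49],
    [[0,-0.03,-0.03],[0,0,0],0.49],
    [[0,-0.02,-0.02],[0,0,0],0.49],
    [[0,0,0],[-8,0,0],0.49],
    [[0,0,0],[-8,0,0],0.49],
    [[0,0,0],[-8,0,0],0.49],
    [[0,0,0],[-7,0,0],0.49],
    [[0,0,0],[0,0,0],0.49],
    [[0,0,0],[0,0,0],0.49]
  ]
}}

```text
time_s: 2.3
eef_pos: [0.5087, 0.0662, 0.2138]
orientation: [-1.393, 1.079, 1.394]
ft_force: [0.5, 0.2, -0.3]
gripper_width: 0.514
```

```bash
python3 plan.py
```

```text
1 turn deg (tool) [ 1.7976e+02 -2.0000e-02 -0.0000e+00]
-1 turn deg (tool) [-0.24  0.   -0.02]
shift tool 0.21 [ 0.0038 -0.0031 -0.0168]
shift tool 0.08 [ 0.1338 -0.0031 -0.0168]
[0.51594956 0.05069165 0.08      ] t 2.3 [0.5087 0.0662 0.2138] [ 0.46  0.22 -0.29] 0.5135797638962575 [ 0.084  0.082  2.109  0.     0.951 -1.74 ]
[[-0.    -0.968 -0.251]
 [-0.    -0.251  0.968]
 [-1.     0.     0.   ]]
tcp in jig from centre 0.003 -0.0168
```

>>> {"op": "drive_tool", "data": {
  "series": [
    [[0,-0.003,-0.017],[0,0,0],0.49],
    [[0.04,0,0],[0,0,0],0.49],
    [[0.04,0,0],[0,0,0],0.49],
    [[0.03,0,0],[0,0,0],0.49],
    [[0.02,0,0],[0,0,0],0.49],
    [[0,0,0],[0,0,0],0.49],
    [[0,0,0],[0,0,0],0.49]
  ]
}}

```text
time_s: 3.0
eef_pos: [0.5162, 0.0505, 0.0843]
orientation: [-1.395, 1.078, 1.395]
ft_force: [0.4, 0.2, 1.0]
gripper_width: 0.512
```

```bash
python3 plan.py
python3 - <<'E'
from h import *
a,_=capture('wrist');cv2.imwrite('pics/w1.png',a[:,:,::-1])
b,_=capture('scene');cv2.imwrite('pics/s1.png',cv2.resize(b[100:260,150:370,::-1],None,fx=3.5,fy=3.5,interpolation=2))
E
```

```text
1 turn deg (tool) [ 1.7987e+02 -3.0000e-02 -0.0000e+00]
-1 turn deg (tool) [-0.13  0.   -0.02]
shift tool 0.21 [-0.1257  0.0003  0.0002]
shift tool 0.08 [0.0043 0.0002 0.0002]
[0.51594956 0.05069165 0.08      ] t 3.0 [0.5162 0.0505 0.0843] [0.36 0.25 0.99] 0.5116354068790306 [ 0.053  0.302  2.146 -0.     0.694 -1.774]
[[-0.    -0.968 -0.253]
 [-0.    -0.253  0.968]
 [-1.     0.     0.   ]]
tcp in jig from centre -0.0002 0.0002
```

View pics/w1.png

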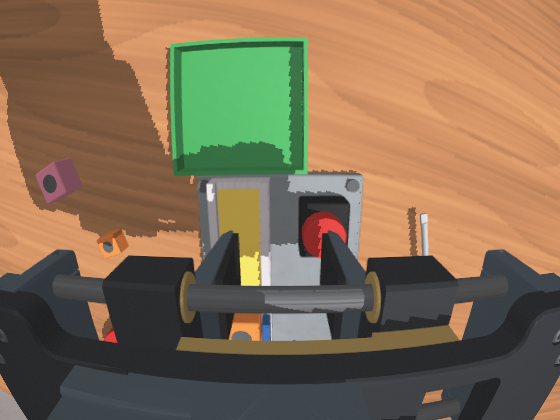

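View pics/s1.png

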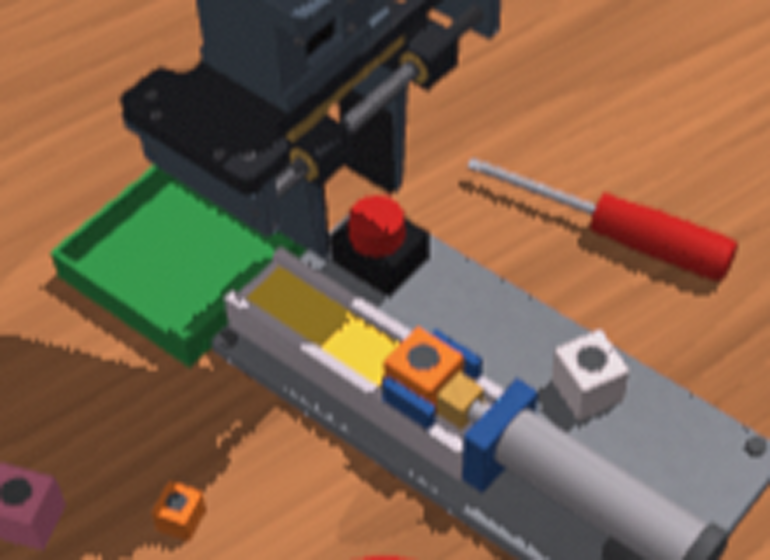

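Wrist view: fingers at (225,255) and (340,255), symmetric about the lane centre (238) and button (325), at column 282. Scene view: fingers still above and clear, with the cap in the nest and the white cap untouched. Pressing now.

>>> {"op": "drive_tool", "data": {
  "series": [
    [[0.02,0,0],[0,0,0],0.49],
    [[0.01,0,0],[0,0,0],0.49],
    [[0,0,0],[0,0,0],0.49],
    [[0.005,0,0],[0,0,0],0.49],
    [[0.005,0,0],[0,0,0],0.49],
    [[0.003,0,0],[0,0,0],0.49],
    [[0,0,0],[0,0,0],0.49],
    [[0,0,0],[0,0,0],0.49],
    [[0,0,0],[0,0,0],0.49],
    [[0,0,0],[0,0,0],0.49],
    [[0,0,0],[0,0,0],0.49],
    [[0,0,0],[0,0,0],0.49]
  ]
}}

```text
time_s: 4.3
eef_pos: [0.5162, 0.0505, 0.041]
orientation: [-1.396, 1.076, 1.396]
ft_force: [1.3, 0.2, 3.4]
gripper_width: 0.511
```

```bash
python3 plan.py|tail -6
python3 - <<'E'
from h import *
b,_=capture('scene');b=b[:,:,::-1].copy();cv2.imwrite('pics/s2.png',cv2.resize(b[100:260,150:370],None,fx=3.5,fy=3.5,interpolation=2))
E
```

```text
shift tool 0.08 [-0.039   0.0002  0.0003]
[0.51594956 0.05069165 0.08      ] t 4.3 [0.5162 0.0505 0.041 ] [1.3  0.21 3.42] 0.5110091235154193 [ 0.053  0.384  2.148  0.     0.609 -1.775]
[[ 0.    -0.967 -0.254]
 [ 0.    -0.254  0.967]
 [-1.    -0.    -0.   ]]
tcp in jig from centre -0.0002 0.0003
```

View pics/s2.png

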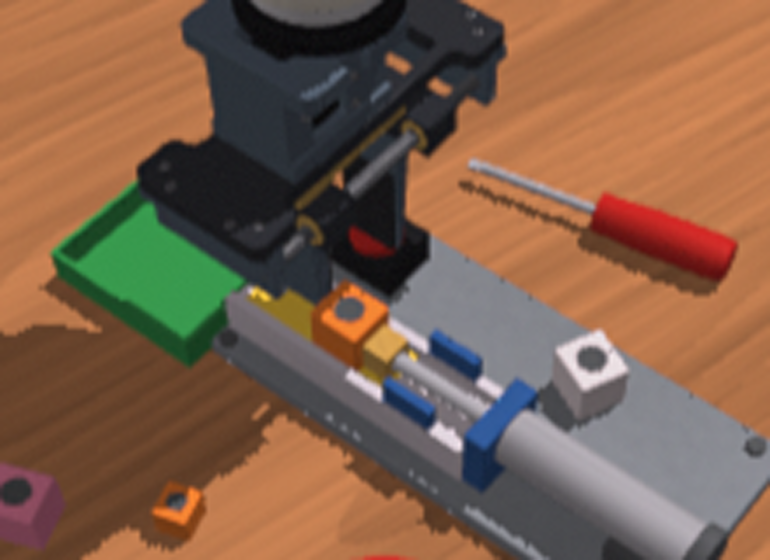

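The cap has popped out to about (350,320) against the lane finger, with the plunger behind it and the button sunk. The wrist force doesn't look like what I expected (x should be about -2 N), so I'll check the cap position and force again.

>>> {"op": "drive_tool", "data": {
  "series": [
    [[0,0,0],[0,0,0],0.49],
    [[0,0,0],[0,0,0],0.49],
    [[0,0,0],[0,0,0],0.49]
  ]
}}

```text
time_s: 4.65
eef_pos: [0.5162, 0.0505, 0.041]
orientation: [-1.396, 1.076, 1.396]
ft_force: [1.3, 0.5, 3.6]
gripper_width: 0.513
```

Run:
```python
from h import *
jx=np.array([-.967,-.255,0]);jx/=np.linalg.norm(jx);jy=np.cross([0,0,1],jx);O=np.array([.5083,.0797,0])+.03*jy
F=[]
for i in range(6):
    b,_=capture('scene');F.append(get_state()['ft_force'])
    if i in(0,5):
        c=blob(b[:,:,::-1].copy(),(5,170,185),(14,255,255),(235,170,270,210));r=cv2.minAreaRect(c)
        # top face: brightest orange; its centre hole
        p=ray('scene',r[0],.058)-O;print(r,'cap jig',(p@jx).round(4),(p@jy).round(4))
print(np.array(F).round(2).tolist(),np.mean(F,0));s=get_state();print(s['time_s'],s['eef_pos'],s['moment'])
t,_=capture('top');cv2.imwrite('pics/t3.png',cv2.resize(t[175:300,195:300,::-1],None,fx=4.7,fy=4.7,interpolation=2))
```

```text
((250.50003051757812, 188.99998474121094), (12.020814895629883, 14.849241256713867), 45.0) cap jig -0.0348 0.0307
((250.50003051757812, 188.99998474121094), (12.020814895629883, 14.849241256713867), 45.0) cap jig -0.0348 0.0307
[[1.4, 0.03, 4.13], [2.14, -0.1, 3.8], [1.31, -0.24, 3.47], [1.98, -0.73, 4.81], [1.31, -1.58, 3.83], [2.16, -0.94, 3.55]] [ 1.71691153 -0.59163655  3.93323575]
4.95 [0.51617863 0.05050421 0.04095079] [ 0.09220698 -0.24312126 -0.17515459]
```

Both checks fit. The cap is at jig (-0.035, 0.031), where a cap resting on the finger should be near x = -0.031, and it isn't moving. The wrist moment about z (-0.175 Nm) matches about 2 N from the cap on one finger and about 3.5 N of opposing friction on the button finger, which explains the odd sign. The tip is at z = 0.041, so the button is about 11 mm down. Handing in.

```bash
python3 -c "
from station import *
print(job_done());s=get_state();print(s['time_s'],s['eef_pos'],s['ft_force'])"
```

```text
the job is handed in; nothing more can be done
None
the job is handed in; nothing more can be done
```

I pressed the red button with one finger and trapped the orange cap on the yellow stretch with the other. I handed the job in with both fingers still holding, about 5 s into the 29 s; no verdict was reported.

**Last checks that agreed:**
- **Button:** the fingertips were at z = 0.041 m, so the button was about 11 mm down. The upward force on the gripper was about 4 N.
- **Cap:** it was at about (-35, 31) mm in the jig frame and did not move between two pictures. I expected about x = -31 mm, and the difference is within measuring error.
- **White cap and screwdriver:** both looked undisturbed in the last scene picture. The tape roll was only just in that picture, so I did not check it closely.

**One check that disagreed:** the sideways wrist force was about +1.7 N in world x, where I expected about -1.9 N from the cap pressing on the finger. The moment about z (-0.175 Nm, one reading) fits a 2 N cap push plus opposing friction from the button finger. I took that as the explanation and did not test it further.

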